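Hold the sight cartridge in the collimation fixture

ROBOT

A 7-joint arm with a two-finger parallel gripper is mounted at the origin on the work surface. World frame = base frame: x ahead of the robot, y to its left, z up, the work surface at z = 0. Lengths are in m, angles in rad, forces in N, time in s.
With the tool pointing down it reaches from about 0.4 to 0.85 m from the base axis. Payload 10.4 kg.
Tool frame: the origin (TCP) lies at the centre of the arm's flange, where the gripper is bolted on; the fingertips stand 182 mm ahead of it and the grasp point (between the pads) lies 164 mm ahead of it; z points along the fingers, y is the line along which they close (so a half turn about z gives the same grasp; the last joint's range is limited). The gripper opens to 87 mm and grips with 3 to 60 N. Pads are 19 mm wide; open, the fingers measure 117 mm over their backs; the gripper's body (75 mm by 190 mm) begins 51 mm behind the grasp point.
Start: joints at [-1.145, 0.332, -0.065, 1.46, 0.022, 1.35, -0.088], TCP at [0.271, 0.563, 0.405] pointing down, gripper open.
Joint ranges: [-2.6, 2.6], [-0.5, 2.12], [-1.47, 1.34], [0.16, 2.42], [-1.27, 4.41], [0.06, 2.06], [-2.6, 2.6]. Speed limits (rad/s): [2.22, 2.22, 2.79, 2.79, 3.14, 3.14, 3.14].

INTERFACE

Orientations are given as a unit quaternion [x, y, z, w].
In Python, from bench import r, eyes, job gives the robot as it stands. The module is installed in compiled form; this text tells all that it offers.
- The arm moves only by the shell command python3 -m inch 'ROWS' [OPENING] [FORCE]. ROWS is JSON, a list of rows, each a list of 6 numbers: the shift along the tool's x, y, z normalised to -1 to 1, where 1 is 4 cm, then the turn, a rotation vector about the tool's x, y, z normalised to -1 to 1, where 1 is 0.12 rad. In form: [[x, y, z, wx, wy, wz], ...]. A call has exactly 5 rows; each row shifts and turns the commanded pose from where the row before left it, along the tool's axes as they then stand; what a row does not reach is not made up. A row lasts 1/12 s, in which the tool goes at most 41.7 mm and 7.16 degrees, less where a joint would pass 70% of its speed; a pose out of reach is approached as far as the arm can. A call with a number of a shift or a turn outside -1 to 1 is refused whole. A call with a gripper value outside its range is refused whole. OPENING is the gripper command: -1 is shut, 1 is fully open, values between are in proportion, set as the call begins (- or left out, the last holds). The fingers move at their own pace and stop on an object; FORCE is the grip in N (left out, the last holds). Time passes only in rows, so rows that do not move let the fingers close, or fill a call up. It gives the time, the measured TCP pose, the force, the opening and the grip force at its end, in the units of the state.
- r.read_state(): the state, without advancing time (a new reading comes with each control period).
- eyes.camera(name): name is "scene" or "top" or "wrist"; returns a dict with "pixels" (400x640x3 uint8, red, green, blue), "fx", "fy", "cx", "cy" (pixels), "extrinsics" (4x4, takes a point from camera to world coordinates). Camera axes: x right, y down, z forward; pixel columns grow to the right and rows downward; lengths in m; the calibration is good to about 2 mm. A picture is of the moment at which its call begins. There is no depth.
- job.close_job(): hands the job in; it is judged then, once.
The state is a dict: "time": time; "joint_positions": joint angles; "joint_vel": joint speeds; "joint_torque": joint torques, N m; "ee_pos": TCP position; "eef_rot": TCP orientation; "ft_force": force on the tool from outside, world axes, zero at the start; "torque": the same for the moment, N m; "width": finger opening in m; "grip_force": force on a finger pad.
Only numpy, scipy, OpenCV 4.12 (cv2) and the standard library are available. Lean on these libraries where they do the work, as an engineer would, in place of code of your own. Each camera call takes 0.05 s, during which the arm holds its last target. There are 200 camera calls.

TASK

Swing the dust cover on the steel collimation fixture fully aside by its red post so that the slot is bare. Then take the red-gripped sight cartridge out of the rack, lower it upright through the slot without forcing it until its square sight hole is level with the centre of the fixture's window, and finish still holding it there: keep your grip, keep it still and do not let it go or lean it hard on the slot. Leave the black-gripped spare, the binocular, the lens and the screw block alone.

Things in the scene. Friction and masses are not known exactly. Their poses are not given: they have to be found in the camera images.
- fixture: fixed steel housing 90 (x) x 140 (y) x 120 mm high on a 130 x 180 x 12 mm foot; cam lock (looks only) at its +y end, up to 103 mm from the origin. Origin: centre of the foot's underside on the bench; z up, x towards the window face. The flat top is at 120 mm and has a slot 16 mm (x) by 44 mm (y) through its 10 mm thick plate, centred on the origin's axis. Hollow below; inner floor at 12 mm. It stands at any of many places and yaws
- slot (a point): centre of the slot's mouth, in the top surface of the fixture (120 mm above its underside); axes as the fixture: x across the slot (16 mm), y along it (44 mm)
- window (a point): the point straight below the slot's centre, 35 mm under the top surface, level with the centre of the 30 x 30 mm yellow-framed window in the fixture's +x face: the cartridge's sight hole belongs here
- cover (a joint): swing angle of the dust cover, rad: 0 = square over the slot, up to 1.6 = stop; starts between 0 and 0.35. Above 1.25 the slot is bare and this counts as aside. Turns counter-clockwise seen from above about an upright pivot at fixture x = 0, y = -58 mm; at 0 the cover points along fixture +y, opening swings its end towards fixture -x. Stiff hinge (about 1 N at the post), stays where left. Aluminium plate 46 x 105 mm, its top 6 mm above the fixture's top
- cover_post (a point): top end of the red round post on the cover: 14 mm diameter, upright, 42 mm tall, 60 mm from the pivot; its top is 48 mm above the fixture's top surface
- rack: fixed aluminium rack 70 (x) x 180 (y) x 30 mm high; origin at the centre of its underside, z up. Two pockets at y = +40 and -40 mm, each 15 (x) x 43 (y) mm and 22 mm deep, hold the two cartridges upright; which is where varies
- cartridge: the cartridge to use: flat steel blade 12 mm thick (x) x 40 mm wide (y) x 70 mm tall with a red grip above it, 12 mm (x) x 26 mm (y), from 70 to 118 mm. A 14 x 14 mm square sight hole goes through it along x, its centre 20 mm above the foot. Same from both sides. Origin: centre of the foot's underside; z up along the blade; x across the thickness. About 0.1 to 0.2 kg. Stands in a rack pocket, origin 8 mm above the bench
- grip (a point): point on the cartridge's centre line 98 mm above its foot, the middle of the red grip: pinch across the 12 mm thickness (cartridge x)
- sight (a point): centre of the cartridge's sight hole, 20 mm above its foot
- foot (a point): centre of the cartridge's foot (its lowest face)
- spare: spare cartridge, same shape, black grip, in the other rack pocket 80 mm from the first; origin at the foot; leave alone
- binocular: brown bakelite binocular body standing on end, 54 x 120 x 125 mm, origin at its underside; leave alone
- lens: domed glass lens, 50 mm diameter, 16 mm high, lying flat, origin at its underside; leave alone
- screw_block: brass block 60 x 40 x 22 mm with three steel screws on top (to 32 mm), origin at its underside; leave alone
Not all that is in view belongs to the job. What is shaped like the cartridge but yellow is not meant.

How it is judged:
By the outcome, as a careful person would: the job done as asked, in the order asked, and still so for the second after the job is handed in, while the arm keeps its last pose, push and grip.
It also fails if it takes over 58 s, if anything falls off the work surface, if the arm or the gripper's body presses on something with over 40 N, if the wrist force passes 120 N, or if a joint passes its speed limit or range.

## Working session

There is one attempt and no reset: what is moved stays moved. The work goes in short steps, Python scripts to look and compute and a shell command to move; the robot and the scene stay as the last step left them, time stands still between calls to the robot, and variables do not carry over. Pictures are saved under pics/ and viewed, at most 13 in all, crops included, and the job is handed in when it is done.

```bash
mkdir -p pics; python3 - <<'E'
from bench import r,eyes
import cv2,numpy as np
for n in ("scene","top"):
    c=eyes.camera(n); cv2.imwrite(f"pics/{n}0.png",c["pixels"][:,:,::-1])
    print(n,c["fx"],c["fy"],c["cx"],c["cy"]);print(np.round(c["extrinsics"],4).tolist())
s=r.read_state();print(s)
E
```

```text
scene 380.4503748512945 380.4503748512945 319.83373222364787 201.89400556495073
[[-0.1955, 0.7377, -0.6462, 1.1491], [0.9806, 0.1579, -0.1164, 0.2029], [0.0162, -0.6564, -0.7543, 0.792], [0.0, 0.0, 0.0, 1.0]]
top 520.0289060601808 520.0289060601808 318.1118366266164 195.60217058876026
[[-0.0041, -0.9973, 0.0731, 0.4764], [-1.0, 0.004, -0.0025, 0.1149], [0.0022, -0.0731, -0.9973, 1.3431], [0.0, 0.0, 0.0, 1.0]]
{'time': 0.1, 'joint_positions': array([-1.14456578,  0.33281796, -0.06472469,  1.46087825,  0.02162552,
        1.34989809, -0.08851603]), 'joint_vel': array([-9.04849698e-04, -3.20105377e-03,  1.12704973e-03,  3.26315345e-04,
       -5.94383329e-04,  2.83715213e-05,  1.11910404e-03]), 'joint_torque': array([ 1.87975682e-03, -6.24549222e+01,  2.49238493e-02, -3.90715563e+01,
       -6.14096015e-02,  3.66407388e-02,  8.18031253e-05]), 'ee_pos': array([0.27112908, 0.56299644, 0.40401763]), 'eef_rot': array([ 2.22520405e-01,  9.74927814e-01, -6.43582267e-04, -1.07729033e-04]), 'ft_force': array([ 0.27100364,  0.57932276, -0.16118976]), 'torque': array([-0.03029024,  0.03646379, -0.00758594]), 'grip_force': 0.0, 'width': 0.08775642265097529}
```

View pics/scene0.png

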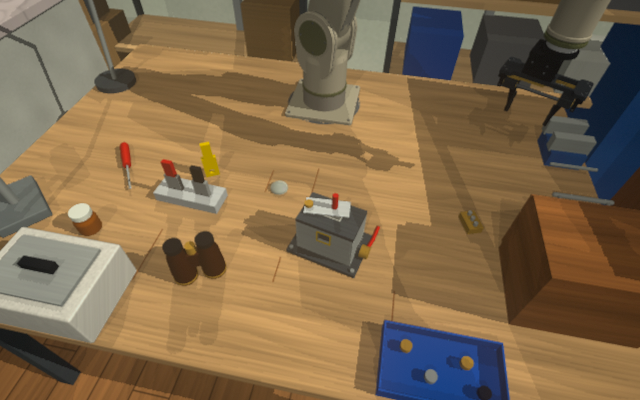

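View pics/top0.png

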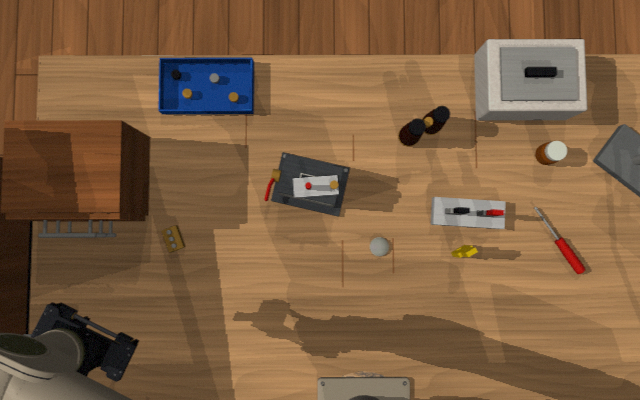

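The candidates are:
- Red-gripped cartridge: scene (168,168), top (493,212).
- Black spare: scene (198,180), top (458,211).
- Yellow decoy: scene (209,158), top (465,252).
- Red screwdriver: top (570,255).
- Red cam handle: top (269,187).

I choose the red-gripped blade in the rack. A close crop will check that choice.

```bash
python3 - <<'E'
import cv2,numpy as np
t=cv2.imread("pics/top0.png");s=cv2.imread("pics/scene0.png")
f=lambda im,x,y,w,h,k:cv2.resize(im[y:y+h,x:x+w],None,fx=k,fy=k,interpolation=cv2.INTER_CUBIC)
a=f(t,255,145,100,75,4);b=f(t,425,185,100,75,4);c=f(s,280,185,100,75,4);d=f(s,145,135,100,75,4)
cv2.imwrite("pics/crop1.png",np.vstack([np.hstack([a,b]),np.hstack([c,d])]))
E
```

```text
(no output)
```

View pics/crop1.png

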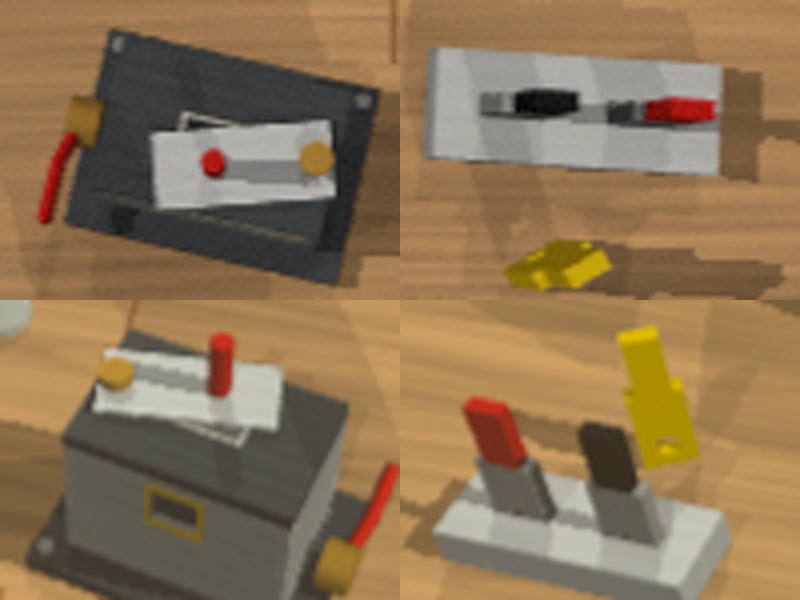

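The crop confirms the choice: a red grip on a steel blade in the rack, top crop (680,110), with the black spare beside it. In the fixture crop, the cover post is at top (308,185) and the pivot at (334,184).

```bash
cat > h.py <<'E'
from bench import r,eyes
import cv2,numpy as np
from scipy.spatial.transform import Rotation as R
def ray(c,px,z):
    E=c["extrinsics"];d=E[:3,:3]@np.array([(px[0]-c["cx"])/c["fx"],(px[1]-c["cy"])/c["fy"],1]);o=E[:3,3]
    return (o+d*(z-o[2])/d[2])
def proj(c,P):
    E=c["extrinsics"];p=(np.atleast_2d(P)-E[:3,3])@E[:3,:3];return np.c_[c["fx"]*p[:,0]/p[:,2]+c["cx"],c["fy"]*p[:,1]/p[:,2]+c["cy"]]
def to(goal,yaw=None):
    """shift of the TCP in tool axes (rows units) to have tool point at world goal (TCP); yaw = wanted angle of tool y line, mod pi"""
    s=r.read_state();A=R.from_quat(s["eef_rot"]);d=np.array(goal)-s["ee_pos"]
    print("tcp",s["ee_pos"].round(4),"shift tool units(40mm)",(A.inv().apply(d)/.04).round(2))
    y=A.as_matrix()[:,1];a=np.arctan2(y[1],y[0]);print("tool y angle",a.round(3),"tool z",A.as_matrix()[:,2].round(4))
    if yaw is not None:
        e=(yaw-a+np.pi/2)%np.pi-np.pi/2;print("turn about world z",e.round(3),"-> wz units total",(-e/.12).round(2), "shift if turned first",((R.from_rotvec([0,0,e])*A).inv().apply(d)/.04).round(2))
E
python3 - <<'E'
from h import *
t=eyes.camera("top");s=eyes.camera("scene")
f=np.array([ray(t,p,.012) for p in [(282.5,152.5),(350,168),(339.5,216),(271.5,201)]])
k=np.array([ray(t,p,.03) for p in [(434.2,197),(505.5,201.2),(504.5,228.7),(432.5,224.2)]])
for n,q in(("fix",f),("rack",k)):
    y=(q[0]+q[3]-q[1]-q[2])/2;x=(q[0]+q[1]-q[2]-q[3])/2
    print(n,q.mean(0).round(4),"len",np.linalg.norm(y).round(3),np.linalg.norm(x).round(3),"yaw",np.arctan2(-y[0],y[1]).round(3),np.arctan2(x[1],x[0]).round(3))
print("post",ray(t,(308,185),.168).round(4),ray(s,(335.5,194.5),.168).round(4))
print("pivot",ray(t,(334,184.5),.13).round(4))
print("red top",ray(t,(494.5,212.4),.126).round(4),ray(s,(166,161.2),.126).round(4))
E
```

```text
fix [0.6032 0.1301 0.012 ] len 0.179 0.128 yaw -0.226 -0.221
rack [ 0.5276 -0.27    0.03  ] len 0.181 0.069 yaw -0.065 -0.075
post [0.5867 0.1348 0.168 ] [0.5859 0.1363 0.168 ]
pivot [0.5912 0.0745 0.13  ]
red top [ 0.5245 -0.3013  0.126 ] [ 0.526  -0.3081  0.126 ]
```

```bash
python3 - <<'E'
from h import *
to([0.586,0.1355,0.40],0.5)
E
```

```text
tcp [0.2711 0.563  0.4043] shift tool units(40mm) [-11.73  -6.21   0.11]
tool y angle 1.122 tool z [-4.e-04 -8.e-04 -1.e+00]
turn about world z -0.622 -> wz units total 5.18 shift if turned first [-13.15   1.78   0.11]
```

```bash
python3 -m inch '[[0,0,0,0,0,1],[0,0,0,0,0,1],[0,0,0,0,0,1],[0,0,0,0,0,1],[0,0,0,0,0,1]]' 1 10
python3 -m inch '[[-0.8,0.1,0,0,0,0],[-0.8,0.1,0,0,0,0],[-0.8,0.1,0,0,0,0],[-0.8,0.1,0,0,0,0],[-0.8,0.1,0,0,0,0]]'
python3 -m inch '[[-0.8,0.1,0,0,0,0],[-0.8,0.1,0,0,0,0],[-0.8,0.1,0,0,0,0],[-0.8,0.1,0,0,0,0],[-0.8,0.1,0,0,0,0]]'
python3 -m inch '[[-0.8,0.1,0,0,0,0],[-0.8,0.1,0,0,0,0],[-0.8,0.1,0,0,0,0],[-0.8,0.1,0,0,0,0],[-0.8,0.1,0,0,0,0]]'
python3 -c "
from h import *
to([0.586,0.1355,0.322],0.5)"
```

```text
time: 0.62
ee_pos: [0.2712, 0.5631, 0.4045]
eef_rot: [0.503, 0.864, -0.0, 0.0]
ft_force: [0.3, 1.0, 0.0]
width: 0.087
grip_force: 0.0
time: 1.03
ee_pos: [0.369, 0.433, 0.4046]
eef_rot: [0.501, 0.866, -0.0, -0.0]
ft_force: [0.5, -0.1, 0.2]
width: 0.0864
grip_force: 0.0
time: 1.45
ee_pos: [0.4661, 0.3042, 0.4048]
eef_rot: [0.501, 0.866, 0.0, -0.0]
ft_force: [1.0, -0.1, 1.2]
width: 0.0868
grip_force: 0.0
time: 1.87
ee_pos: [0.5632, 0.1756, 0.4047]
eef_rot: [0.501, 0.866, 0.0, -0.0]
ft_force: [-0.0, 0.6, 0.6]
width: 0.0868
grip_force: 0.0
tcp [0.5632 0.1756 0.4047] shift tool units(40mm) [-1.15 -0.    2.07]
tool y angle 0.522 tool z [-1.e-04  1.e-04 -1.e+00]
turn about world z -0.022 -> wz units total 0.19 shift if turned first [-1.15  0.02  2.07]
```

```bash
python3 -m inch '[[-0.6,0,0,0,0,0],[-0.55,0,0,0,0,0],[0,0,0.7,0,0,0],[0,0,0.7,0,0,0],[0,0,0.67,0,0,0]]'
python3 -m inch '[[0,0,0,0,0,0],[0,0,0,0,0,0],[0,0,0,0,0,0],[0,0,0,0,0,0],[0,0,0,0,0,0]]' -1 6
python3 -m inch '[[0,0,0,0,0,0],[0,0,0,0,0,0],[0,0,0,0,0,0],[0,0,0,0,0,0],[0,0,0,0,0,0]]'
python3 - <<'E'
from h import *
s=r.read_state();A=R.from_quat(s["eef_rot"]);p=s["ee_pos"];piv=np.array([.5904,.0735,p[2]])
v=p-piv;print(np.linalg.norm(v),np.arctan2(v[1],v[0])-1.348)
last=p
for k in range(1,11):
    n=piv+R.from_rotvec([0,0,.125*k]).apply(v);print((A.inv().apply(n-last)/.04).round(2));last=n
cv2.imwrite("pics/w1.png",eyes.camera("wrist")["pixels"][:,:,::-1])
E
```

```text
time: 2.28
ee_pos: [0.5855, 0.1365, 0.3208]
eef_rot: [0.501, 0.865, 0.0, 0.0]
ft_force: [0.1, -0.1, -0.3]
width: 0.087
grip_force: 0.0
time: 2.7
ee_pos: [0.5859, 0.1372, 0.3238]
eef_rot: [0.501, 0.866, 0.001, 0.001]
ft_force: [0.8, -0.7, 0.5]
width: 0.0615
grip_force: 0.0
time: 3.12
ee_pos: [0.5854, 0.1371, 0.322]
eef_rot: [0.501, 0.866, 0.0, 0.0]
ft_force: [0.4, -0.2, -0.0]
width: 0.0282
grip_force: 0.0
0.0638131788767941 0.3005630901147913
[ 0.07 -0.18 -0.  ]
[ 0.05 -0.19 -0.  ]
[ 0.03 -0.2  -0.  ]
[ 0.  -0.2 -0. ]
[-0.02 -0.2  -0.  ]
[-0.05 -0.19 -0.  ]
[-0.07 -0.19 -0.  ]
[-0.09 -0.18 -0.  ]
[-0.12 -0.16 -0.  ]
[-0.13 -0.15 -0.  ]
```

View pics/w1.png

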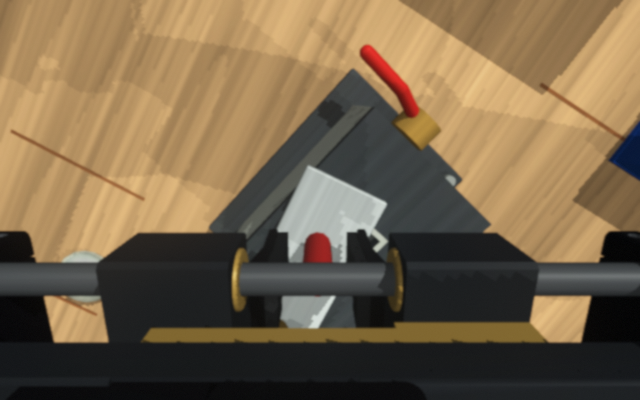

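The post (318,245) sits centred between the fingers. I'll finish closing, then follow the arc.

```bash
python3 -m inch '[[0,0,0,0,0,0],[0,0,0,0,0,0],[0,0,0,0,0,0],[0,0,0,0,0,0],[0,0,0,0,0,0]]'
python3 -m inch '[[0.07,-0.18,0,0,0,0],[0.05,-0.19,0,0,0,0],[0.03,-0.2,0,0,0,0],[0,-0.2,0,0,0,0],[-0.02,-0.2,0,0,0,0]]'
python3 -m inch '[[-0.05,-0.19,0,0,0,0],[-0.07,-0.19,0,0,0,0],[-0.09,-0.18,0,0,0,0],[-0.12,-0.16,0,0,0,0],[-0.08,-0.1,0,0,0,0]]'
python3 -m inch '[[0,0,0,0,0,0],[0,0,0,0,0,0],[0,0,0,0,0,0],[0,0,0,0,0,0],[0,0,0,0,0,0]]'
python3 -c "
from h import *
v=r.read_state()['ee_pos']-np.array([.5904,.0735,0]);print(np.arctan2(v[1],v[0])-1.348,np.hypot(v[0],v[1]))"
```

```text
time: 3.58
ee_pos: [0.5854, 0.1371, 0.3219]
eef_rot: [0.501, 0.866, 0.0, -0.0]
ft_force: [0.5, 0.2, -0.4]
width: 0.0134
grip_force: 6.0
time: 4.0
ee_pos: [0.5482, 0.1219, 0.3221]
eef_rot: [0.501, 0.866, 0.0, -0.0]
ft_force: [1.0, 2.7, -0.4]
width: 0.0136
grip_force: 6.0
time: 4.42
ee_pos: [0.5288, 0.0908, 0.3222]
eef_rot: [0.501, 0.865, 0.001, 0.0]
ft_force: [6.5, 12.2, -2.6]
width: 0.0148
grip_force: 6.0
time: 4.83
ee_pos: [0.5294, 0.0914, 0.3222]
eef_rot: [0.501, 0.866, 0.0, 0.001]
ft_force: [4.0, 2.7, 0.2]
width: 0.0139
grip_force: 6.0
1.5084244759940713 0.06357069715293184
```

```bash
python3 -m inch '[[0,0,0,0,0,0],[0,0,0,0,0,0],[0,0,0,0,0,0],[0,0,0,0,0,0],[0,0,0,0,0,0]]' 1
python3 -m inch '[[0,0,-0.5,0,0,0],[0,0,-0.5,0,0,0],[0,0,-0.5,0,0,0],[0,0,-0.5,0,0,0],[0,0,0,0,0,0]]'
python3 - <<'E'
from h import *
t=eyes.camera("top");s=eyes.camera("scene");
f=lambda im,x,y,w,h,k:cv2.resize(im["pixels"][y:y+h,x:x+w,::-1],None,fx=k,fy=k,interpolation=cv2.INTER_CUBIC)
cv2.imwrite("pics/c2.png",np.hstack([f(t,255,145,100,100,4),f(s,270,160,100,100,4)]))
to([0.5255,-0.308,0.40],-0.07)
E
```

```text
time: 5.25
ee_pos: [0.5288, 0.0914, 0.3217]
eef_rot: [0.501, 0.866, -0.0, -0.0]
ft_force: [0.7, 0.1, -0.5]
width: 0.039
grip_force: 0.0
time: 5.67
ee_pos: [0.5296, 0.0915, 0.4058]
eef_rot: [0.501, 0.866, 0.002, 0.002]
ft_force: [1.2, -0.3, 0.2]
width: 0.0724
grip_force: 0.0
tcp [0.529  0.0916 0.4024] shift tool units(40mm) [-8.62 -5.06  0.05]
tool y angle 0.522 tool z [ 1.e-03  5.e-04 -1.e+00]
turn about world z -0.592 -> wz units total 4.93 shift if turned first [-9.97  0.61  0.06]
```

View pics/c2.png

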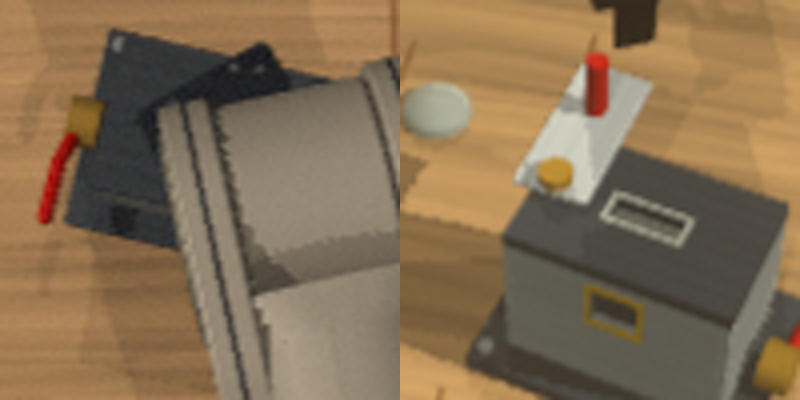

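The cover is fully aside and the slot is bare, with its mouth at scene ≈ (332,214.5). Now to the rack.

```bash
python3 -m inch '[[0,0,0,0,0,1],[0,0,0,0,0,1],[0,0,0,0,0,1],[0,0,0,0,0,1],[0,0,0,0,0,0.93]]'
python3 -m inch '[[-0.8,0.05,0,0,0,0],[-0.8,0.05,0,0,0,0],[-0.8,0.05,0,0,0,0],[-0.8,0.05,0,0,0,0],[-0.8,0.05,0,0,0,0]]'
python3 -m inch '[[-0.8,0.05,0,0,0,0],[-0.8,0.05,0,0,0,0],[-0.8,0.05,0,0,0,0],[-0.8,0.05,0,0,0,0],[-0.8,0.05,0,0,0,0]]'
python3 -m inch '[[-0.8,0.05,0,0,0,0],[-0.8,0.05,0,0,0,0],[-0.3,0,0,0,0,0],[0,0,0,0,0,0],[0,0,0,0,0,0]]'
python3 - <<'E'
from h import *
s=eyes.camera("scene");print("slot",ray(s,(332,214.5),.12))
w=eyes.camera("wrist");cv2.imwrite("pics/w2.png",w["pixels"][:,:,::-1])
print(w["fx"],w["cx"],w["cy"])
for n,P in(("redtop",[.5248,-.310,.126]),("rack",[.5276,-.27,.03])):print(n,proj(w,P).round(1))
to([0.5255,-0.308,0.27],-0.07)
E
```

```text
time: 6.18
ee_pos: [0.5287, 0.0916, 0.4006]
eef_rot: [0.733, 0.68, -0.001, -0.0]
ft_force: [0.0, -0.3, 0.6]
width: 0.0868
grip_force: 0.0
time: 6.6
ee_pos: [0.5272, -0.0701, 0.4008]
eef_rot: [0.731, 0.682, -0.001, -0.001]
ft_force: [0.9, -0.2, 0.2]
width: 0.087
grip_force: 0.0
time: 7.02
ee_pos: [0.5261, -0.2303, 0.4007]
eef_rot: [0.731, 0.682, -0.0, -0.001]
ft_force: [0.4, -0.0, 0.2]
width: 0.0871
grip_force: 0.0
time: 7.43
ee_pos: [0.5251, -0.305, 0.4008]
eef_rot: [0.732, 0.682, -0.0, -0.001]
ft_force: [0.2, 0.3, 0.4]
width: 0.087
grip_force: 0.0
slot [0.60485216 0.13373955 0.12      ]
356.0251129431624 316.96812353566787 196.3731389939634
redtop [[315.7 208. ]]
rack [[316.2 140.1]]
tcp [ 0.5259 -0.3035  0.4012] shift tool units(40mm) [-0.12  0.    3.28]
tool y angle -0.068 tool z [-7.0e-04  1.2e-03 -1.0e+00]
turn about world z -0.002 -> wz units total 0.02 shift if turned first [-0.12  0.    3.28]
```

View pics/w2.png

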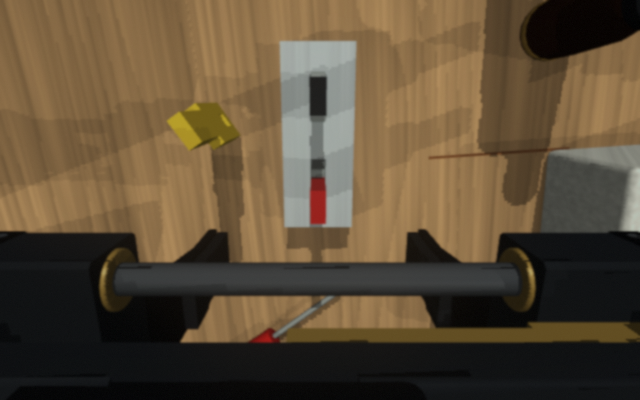

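The wrist view shows the red grip top at (317.5,208), within 2 px of the prediction, and the yaw matches. I'll descend and grip.

```bash
python3 -m inch '[[-0.14,0,0,0,0,0],[0,0,0.6,0,0,0],[0,0,0.6,0,0,0],[0,0,0.6,0,0,0],[0,0,0.6,0,0,0]]'
python3 -m inch '[[0,0,0.5,0,0,0],[0,0,0.38,0,0,0],[0,0,0,0,0,0],[0,0,0,0,0,0],[0,0,0,0,0,0]]'
python3 -m inch '[[0,0,0,0,0,0],[0,0,0,0,0,0],[0,0,0,0,0,0],[0,0,0,0,0,0],[0,0,0,0,0,0]]' -1 25
python3 -m inch '[[0,0,0,0,0,0],[0,0,0,0,0,0],[0,0,0,0,0,0],[0,0,0,0,0,0],[0,0,0,0,0,0]]'
python3 -m inch '[[0,0,0,0,0,0],[0,0,0,0,0,0],[0,0,0,0,0,0],[0,0,0,0,0,0],[0,0,0,0,0,0]]'
python3 -m inch '[[0,0,0,0,0,0],[0,0,0,0,0,0],[0,0,0,0,0,0],[0,0,0,0,0,0],[0,0,0,0,0,0]]'
python3 -c "
from h import *
to([0.5255,-0.309,0.27],-0.07)"
```

```text
time: 7.95
ee_pos: [0.5253, -0.3097, 0.305]
eef_rot: [0.731, 0.683, 0.0, 0.0]
ft_force: [0.7, 0.5, -0.3]
width: 0.0871
grip_force: 0.0
time: 8.37
ee_pos: [0.5254, -0.3105, 0.2719]
eef_rot: [0.731, 0.682, 0.0, 0.001]
ft_force: [0.3, -0.2, -0.0]
width: 0.0869
grip_force: 0.0
time: 8.78
ee_pos: [0.525, -0.3107, 0.271]
eef_rot: [0.731, 0.682, 0.0, 0.0]
ft_force: [0.1, -0.1, -0.3]
width: 0.0614
grip_force: 0.0
time: 9.2
ee_pos: [0.525, -0.3106, 0.2707]
eef_rot: [0.731, 0.682, 0.0, -0.0]
ft_force: [0.5, -0.1, 0.8]
width: 0.0287
grip_force: 0.0
time: 9.62
ee_pos: [0.525, -0.3106, 0.2707]
eef_rot: [0.731, 0.682, 0.0, 0.0]
ft_force: [-0.4, 0.4, -1.2]
width: 0.0117
grip_force: 25.0
time: 10.03
ee_pos: [0.525, -0.3106, 0.2707]
eef_rot: [0.731, 0.682, 0.0, -0.0]
ft_force: [-0.0, 0.7, 0.1]
width: 0.0118
grip_force: 25.0
tcp [ 0.525  -0.3106  0.2707] shift tool units(40mm) [0.04 0.01 0.02]
tool y angle -0.07 tool z [-0.e+00  1.e-04 -1.e+00]
turn about world z -0.0 -> wz units total 0.0 shift if turned first [0.04 0.01 0.02]
```

```bash
python3 -m inch '[[0,0,-0.2,0,0,0],[0,0,-0.4,0,0,0],[0,0,-0.4,0,0,0],[0,0,-0.5,0,0,0],[0,0,-0.5,0,0,0]]'
python3 -m inch '[[0,0,-0.5,0,0,0],[0,0,-0.5,0,0,0],[0,0,-0.5,0,0,0],[0,0,-0.5,0,0,0],[0,0,-0.25,0,0,0]]'
python3 -m inch '[[0,0,0,0,0,0.25],[0,0,0,0,0,0.5],[0,0,0,0,0,0.4],[0,0,0,0,0,0.13],[0,0,0,0,0,0]]'
python3 -c "
from h import *
to([0.6035,0.120,0.44],-0.223)"
```

```text
time: 10.45
ee_pos: [0.5248, -0.3106, 0.3519]
eef_rot: [0.731, 0.682, -0.0, -0.0]
ft_force: [0.6, 0.1, -1.2]
width: 0.0119
grip_force: 25.0
time: 10.87
ee_pos: [0.5248, -0.311, 0.4437]
eef_rot: [0.731, 0.682, 0.001, 0.001]
ft_force: [0.9, 0.3, -2.9]
width: 0.0121
grip_force: 25.0
time: 11.28
ee_pos: [0.5249, -0.3106, 0.4405]
eef_rot: [0.781, 0.624, -0.0, -0.0]
ft_force: [-0.7, -0.0, -1.3]
width: 0.0122
grip_force: 25.0
tcp [ 0.5249 -0.3106  0.4405] shift tool units(40mm) [ 1.093e+01 -4.700e-01  1.000e-02]
tool y angle -0.223 tool z [-5.e-04  2.e-04 -1.e+00]
turn about world z 0.0 -> wz units total -0.0 shift if turned first [ 1.093e+01 -4.600e-01  1.000e-02]
```

```bash
python3 -m inch '[[0.4,0,0,0,0,0],[0.7,-0.03,0,0,0,0],[0.7,-0.03,0,0,0,0],[0.7,-0.03,0,0,0,0],[0.7,-0.03,0,0,0,0]]'
python3 -m inch '[[0.7,-0.03,0,0,0,0],[0.7,-0.03,0,0,0,0],[0.7,-0.03,0,0,0,0],[0.7,-0.03,0,0,0,0],[0.7,-0.03,0,0,0,0]]'
python3 -m inch '[[0.7,-0.03,0,0,0,0],[0.7,-0.03,0,0,0,0],[0.7,-0.03,0,0,0,0],[0.7,-0.04,0,0,0,0],[0.7,-0.03,0,0,0,0]]'
python3 -m inch '[[0.7,-0.03,0,0,0,0],[0,0,0,0,0,0],[0,0,0,0,0,0],[0,0,0,0,0,0],[0,0,0,0,0,0]]'
python3 - <<'E'
from h import *
w=eyes.camera("wrist");s=eyes.camera("scene")
cs=cv2.resize(s["pixels"][125:275,270:390,::-1],None,fx=4,fy=4,interpolation=cv2.INTER_CUBIC)
cw=cv2.resize(w["pixels"][100:400,220:420,::-1],None,fx=1.5,fy=2,interpolation=cv2.INTER_CUBIC)
cv2.imwrite("pics/c3.png",np.hstack([cs,cw]))
to([0.6035,0.1315,0.44],-0.223)
E
```

```text
time: 11.7
ee_pos: [0.5486, -0.1835, 0.4406]
eef_rot: [0.781, 0.624, -0.0, -0.0]
ft_force: [1.1, -0.5, -1.2]
width: 0.0119
grip_force: 25.0
time: 12.12
ee_pos: [0.5737, -0.0456, 0.4408]
eef_rot: [0.781, 0.625, 0.0, -0.0]
ft_force: [0.2, -1.2, -1.9]
width: 0.0121
grip_force: 25.0
time: 12.53
ee_pos: [0.5985, 0.0924, 0.4407]
eef_rot: [0.781, 0.625, -0.0, -0.0]
ft_force: [-0.0, 0.3, -1.5]
width: 0.0119
grip_force: 25.0
time: 12.95
ee_pos: [0.6036, 0.1172, 0.4408]
eef_rot: [0.782, 0.623, -0.0, 0.0]
ft_force: [0.3, -0.2, -1.9]
width: 0.0116
grip_force: 25.0
tcp [0.6035 0.1174 0.441 ] shift tool units(40mm) [ 0.34 -0.08  0.02]
tool y angle -0.225 tool z [ 3.e-04  1.e-04 -1.e+00]
turn about world z 0.002 -> wz units total -0.01 shift if turned first [ 0.34 -0.08  0.02]
```

View pics/c3.png

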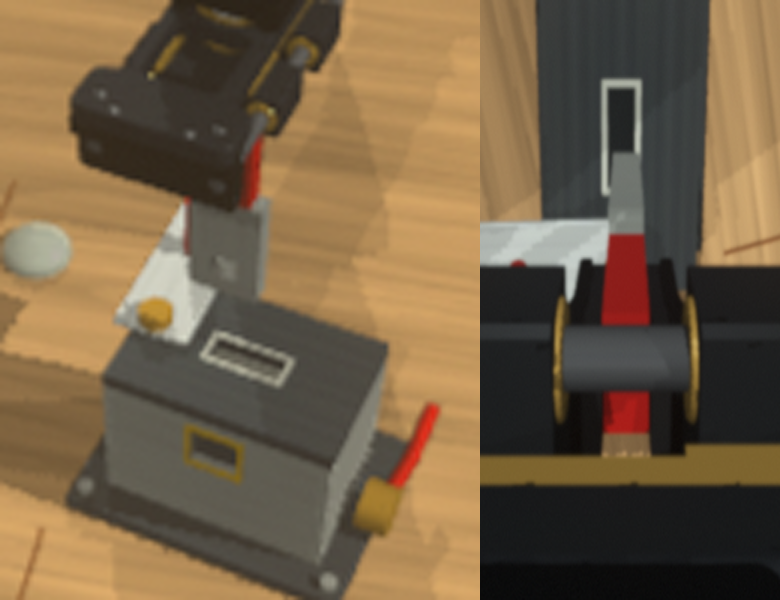

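The slot is bare. The slot frame's centre is at about (314.3,168.3) in wrist pixels and (332.2,214.4) in the scene. The blade's foot edge is at wrist (317.7,176). I'll compute the offset.

```bash
python3 - <<'E'
from h import *
w=eyes.camera("wrist");s=eyes.camera("scene");t=eyes.camera("top")
print("cam",w["extrinsics"].round(3).tolist())
slot=ray(w,(314.3,168.3),.12);print("slot wrist",slot.round(4),"scene",ray(s,(332.2,214.4),.12).round(4))
fe=ray(w,(317.7,176),.178);print("foot +y edge",fe.round(4))
y=np.array([.221,.975,0]);x=np.array([.975,-.221,0]);p=r.read_state()["ee_pos"]
print("blade centre from edge",(fe-.02*y).round(4),"tcp",p.round(4))
for n,q in(("wristslot-blade",slot-(fe-.02*y)),("wristslot-tcp",slot-p),("top-slot-tcp",np.array([.6032,.1301,0])-p)):print(n,"fx",(q@x).round(4),"fy",(q@y).round(4))
im=w["pixels"][:,:,::-1][130:230,280:350]
cv2.imwrite("pics/c4.png",np.hstack([cv2.resize(im,None,fx=5,fy=5,interpolation=cv2.INTER_CUBIC),cv2.resize(s["pixels"][190:240,300:365,::-1],(400,500),interpolation=cv2.INTER_CUBIC)]))
E
```

```text
cam [[0.975, -0.215, -0.058, 0.62], [-0.223, -0.941, -0.254, 0.187], [0.0, 0.26, -0.966, 0.42], [0.0, 0.0, 0.0, 1.0]]
slot wrist [0.6057 0.1325 0.12  ] scene [0.6045 0.1341 0.12  ]
foot +y edge [0.6096 0.1372 0.178 ]
blade centre from edge [0.6051 0.1177 0.178 ] tcp [0.6035 0.118  0.4409]
wristslot-blade fx -0.0028 fy 0.0146
wristslot-tcp fx -0.0011 fy 0.0146
top-slot-tcp fx -0.003 fy 0.0117
```

View pics/c4.png

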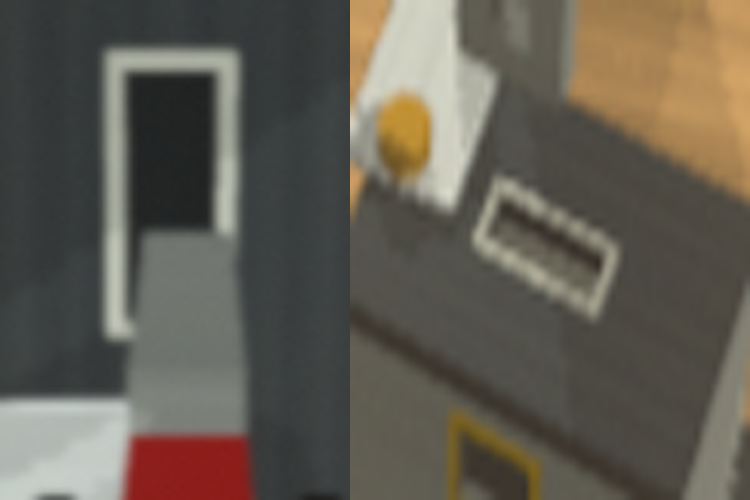

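```bash
python3 -m inch '[[0.2,-0.04,0,0,0,0],[0.155,-0.03,0,0,0,0],[0,0,0.4,0,0,0],[0,0,0.4,0,0,0],[0,0,0.4,0,0,0]]'
python3 -m inch '[[0,0,0.05,0,0,0],[0,0,0,0,0,0],[0,0,0,0,0,0],[0,0,0,0,0,0],[0,0,0,0,0,0]]'
python3 - <<'E'
from h import *
w=eyes.camera("wrist");s=eyes.camera("scene");p=r.read_state()["ee_pos"];print(p)
im=w["pixels"][:,:,::-1][120:240,280:350]
cv2.imwrite("pics/c5.png",np.hstack([cv2.resize(im,None,fx=5,fy=5,interpolation=cv2.INTER_CUBIC),cv2.resize(s["pixels"][180:240,305:350,::-1],(450,600),interpolation=cv2.INTER_CUBIC)]))
E
```

```text
time: 13.62
ee_pos: [0.6039, 0.1344, 0.3922]
eef_rot: [0.781, 0.624, 0.0, -0.0]
ft_force: [0.4, 0.8, -0.6]
width: 0.0116
grip_force: 25.0
time: 14.03
ee_pos: [0.6042, 0.1332, 0.3918]
eef_rot: [0.781, 0.624, 0.001, 0.0]
ft_force: [-0.0, 0.5, -1.2]
width: 0.0119
grip_force: 25.0
[0.60409013 0.13312458 0.39148639]
```

View pics/c5.png

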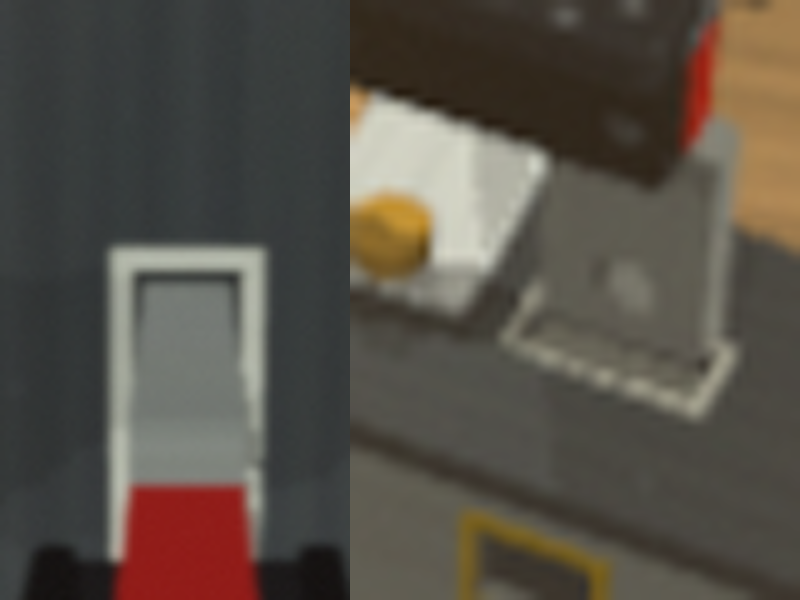

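The foot (wrist crop 143–237, row 282) lies inside the slot mouth (134–241, far edge row 272). I'll check the lengthwise gap by rays.

```bash
python3 - <<'E'
from h import *
w=eyes.camera("wrist")
a=ray(w,(317.5,174.4),.12);b=ray(w,(318,176.4),.1288);d=a-b
print("far gap fy",d@[.221,.975,0],"fx",d@[.975,-.221,0])
E
```

```text
far gap fy -0.0003830647196716222 fx -0.00032398880770822587
```

Both views say the blade is about 2.4 mm too far along +y. I'll shift it back and start lowering gently.

```bash
python3 -m inch '[[-0.06,-0.01,0,0,0,0],[0,0,0,0,0,0],[0,0,0,0,0,0],[0,0,0.1,0,0,0],[0,0,0.1,0,0,0]]'
python3 -m inch '[[0,0,0.1,0,0,0],[0,0,0.1,0,0,0],[0,0,0.05,0,0,0],[0,0,0,0,0,0],[0,0,0,0,0,0]]'
python3 - <<'E'
from h import *
w=eyes.camera("wrist");s=eyes.camera("scene");p=r.read_state();print(p["ee_pos"],p["ft_force"],p["torque"])
im=w["pixels"][:,:,::-1][120:240,280:350]
cv2.imwrite("pics/c6.png",np.hstack([cv2.resize(im,None,fx=5,fy=5,interpolation=cv2.INTER_CUBIC),cv2.resize(s["pixels"][180:240,305:350,::-1],(450,600),interpolation=cv2.INTER_CUBIC)]))
E
```

```text
time: 14.6
ee_pos: [0.6031, 0.1309, 0.3826]
eef_rot: [0.781, 0.624, 0.0, 0.0]
ft_force: [0.5, -0.5, -1.1]
width: 0.0118
grip_force: 25.0
time: 15.02
ee_pos: [0.603, 0.1308, 0.3726]
eef_rot: [0.781, 0.624, -0.0, -0.0]
ft_force: [0.4, 1.0, -1.0]
width: 0.0121
grip_force: 25.0
[0.60311515 0.13083621 0.37295545] [-0.32102414  0.60291301 -0.65372606] [-0.13543572  0.07450106  0.002058  ]
```

View pics/c6.png

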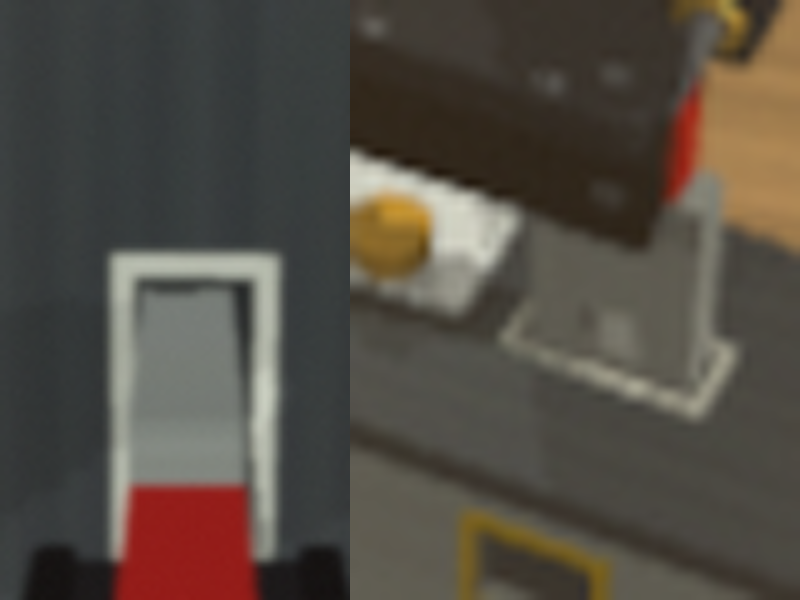

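The foot is about 10 mm into the slot with no contact force. It sits slightly towards −x (wrist crop: blade 139–240, slot 137–252), so I'll centre it by 0.7 mm and lower to the window.

```bash
python3 -m inch '[[0,0.018,0,0,0,0],[0,0,0,0,0,0],[0,0,0.1,0,0,0],[0,0,0.1,0,0,0],[0,0,0.1,0,0,0]]'
python3 -m inch '[[0,0,0.1,0,0,0],[0,0,0.1,0,0,0],[0,0,0.1,0,0,0],[0,0,0.1,0,0,0],[0,0,0,0,0,0]]'
python3 -c "
from h import *
p=r.read_state();print(p['ee_pos'],p['ft_force'],p['torque'])"
```

```text
time: 15.53
ee_pos: [0.6037, 0.1307, 0.3602]
eef_rot: [0.781, 0.624, -0.0, -0.0]
ft_force: [-1.0, 0.8, -1.2]
width: 0.0118
grip_force: 25.0
time: 15.95
ee_pos: [0.6035, 0.1307, 0.3437]
eef_rot: [0.781, 0.624, -0.001, -0.0]
ft_force: [0.2, 0.1, -0.8]
width: 0.0119
grip_force: 25.0
[0.60351032 0.13071163 0.34366882] [ 0.17622804  0.14026422 -0.81054304] [-0.06221319  0.08223113  0.0091537 ]
```

```bash
python3 -m inch '[[0,0,0.1,0,0,0],[0,0,0.1,0,0,0],[0,0,0.1,0,0,0],[0,0,0.08,0,0,0],[0,0,0,0,0,0]]'
python3 -m inch '[[0,0,0,0,0,0],[0,0,0,0,0,0],[0,0,0,0,0,0],[0,0,0,0,0,0],[0,0,0,0,0,0]]'
python3 - <<'E'
from h import *
p=r.read_state();print(p['ee_pos'],p['ft_force'],p['torque'])
w=eyes.camera("wrist");s=eyes.camera("scene")
im=w["pixels"][:,:,::-1][120:240,280:350]
cv2.imwrite("pics/c7.png",np.hstack([cv2.resize(im,None,fx=5,fy=5,interpolation=cv2.INTER_CUBIC),cv2.resize(s["pixels"][195:255,300:345,::-1],(450,600),interpolation=cv2.INTER_CUBIC)]))
E
```

```text
time: 16.37
ee_pos: [0.6035, 0.1307, 0.3286]
eef_rot: [0.781, 0.624, -0.001, -0.0]
ft_force: [-0.1, -0.8, -1.5]
width: 0.0121
grip_force: 25.0
time: 16.78
ee_pos: [0.6038, 0.1307, 0.3297]
eef_rot: [0.781, 0.624, 0.0, 0.0]
ft_force: [-0.8, -0.3, -0.9]
width: 0.0116
grip_force: 25.0
[0.60377451 0.13072815 0.32971864] [-0.83696667 -0.34696637 -0.86251024] [-0.09942873  0.09570171  0.03558267]
```

View pics/c7.png

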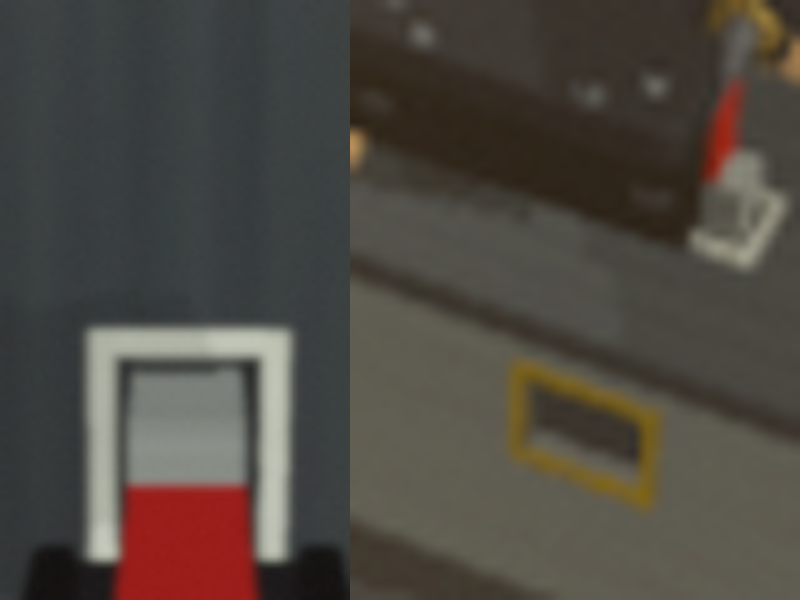

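The blade is centred in the slot (wrist crop: blade 127–247, slot 118–258) with no contact force. It is about 2 mm high, so I'll lower it by that, hold and hand in.

```bash
python3 -m inch '[[0,0,0.05,0,0,0],[0,0,0,0,0,0],[0,0,0,0,0,0],[0,0,0,0,0,0],[0,0,0,0,0,0]]'
python3 -m inch '[[0,0,0,0,0,0],[0,0,0,0,0,0],[0,0,0,0,0,0],[0,0,0,0,0,0],[0,0,0,0,0,0]]'
```

```text
time: 17.3
ee_pos: [0.6037, 0.1307, 0.3275]
eef_rot: [0.781, 0.624, 0.0, -0.0]
ft_force: [0.1, 0.6, -0.6]
width: 0.0118
grip_force: 25.0
time: 17.72
ee_pos: [0.6038, 0.1307, 0.3276]
eef_rot: [0.781, 0.624, 0.0, -0.0]
ft_force: [0.4, 0.4, -1.0]
width: 0.0119
grip_force: 25.0
```

```bash
python3 -c "
from bench import job
print(job.close_job())"
```

```text
the job is handed in; nothing more can be done
None
```

I swung the cover aside to about 1.5 rad and lowered the red-gripped cartridge upright through the slot. By the arm's pose its sight hole is level with the window centre, it is still gripped at 25 N with no contact force, and I handed the job in at about 18 s.

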